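# Lay out a returned repair job for its record photo

### The job

Lay out the returned repair job for its record photo: put the power brick in the middle of the note pad, lengthwise along the pad, and lay the plug adapter along the middle of the brick's top; lay the memory stick along the middle of the disk drive's top. Lay the tape cassette flat on the table to the left of the pad (as you see it from the robot) turned the same way as the pad (long sides parallel), and stand the dropper bottle to the right of the pad, both level with the middle of the pad and with a gap of 3 cm to its edge. Leave the pocket lens and the tape roll where they are.

Things in the scene. Friction and masses are not known exactly. Their poses are not given: they have to be found in the camera images.
- note_pad: White note pad lying flat, 106 x 149 x 9 mm, stuck down. Origin: centre of its underside; x points across its 106 mm depth, away from the robot; y along its 149 mm length, to the left as the robot sees it (turned up to 0.25 rad); z up, top face at z = 9 mm. It starts on the left or right of the front row, the disk drive on the other side.
- disk: Bare disk drive lying flat, a pale metal slab with a printed top, 100 (x) x 70 (y) x 10 mm, stuck down. Origin: centre of its underside; x along its length; z up, top face at z = 10 mm.
- supply_brick: Black power supply brick, loose, a block 118 (x) x 62 (y) x 32 mm high, 0.2 to 0.37 kg. Origin: centre of its underside; z up. Grip it across the 62 mm width.
- adapter: Small black plug adapter with a metal plug at one end, loose, lying flat, 19 (x) x 48 (y) x 11 mm high, about 11 g. Origin: centre of its underside; the plug is the 12 mm at its -y end, 12 mm wide and clear of the ground; the body, 19 mm wide, runs from y = -12 to +24 mm. Grip it across the 19 mm width.
- usb_stick: Red memory stick with a metal plug, loose, lying flat, 56 (x) x 17 (y) x 8 mm high, about 12 g. Origin: centre of its underside; x along its length; z up. Grip it across the 17 mm width.
- tape_cassette: Black label tape cassette with two pale reels, loose, lying flat, 46 (x) x 64 (y) x 18 mm high. Origin: centre of its underside; z up. Grip it across the 46 mm width.
- dropper_bottle: Small closed brown dropper bottle with black top, loose, standing upright, body diameter 33 mm, 114 mm high overall. Origin: centre of its underside; z up along its axis. For gripping it acts as a 33 mm cylinder over its whole height; grip it 65 to 85 mm above its underside so that its top stays clear of the palm.
- pocket_lens: Bystander: folding pocket lens in its metal shell, 46 x 78 x 16 mm, at the left. Origin: centre of its underside.
- tape_roll: Bystander: brown roll of tape lying flat, diameter 81 mm, 19 mm high, at the right. Origin: centre of its underside.
Not all that is in view belongs to the job. What is shaped like the dropper_bottle but red is not meant.

How it is judged:
At the end, for the whole second after the job is handed in: Brick centred on the pad, adapter on the brick, stick on the drive (12 mm); cassette left (pad's +y), bottle right, gap 30 mm to the pad, level with its middle (15 mm); brick, cassette turned as the pad (0.2 rad), adapter as the brick, stick as the drive (0.3); none tilted (0.1 rad), all at rest (x of supply_brick in the frame of note_pad between -0.012 and 0.012 m and y of supply_brick in the frame of note_pad between -0.012 and 0.012 m and z of supply_brick in the frame of note_pad between 0.005 and 0.013 m and x of adapter in the frame of supply_brick between -0.012 and 0.012 m and y of adapter in the frame of supply_brick between -0.012 and 0.012 m and z of adapter in the frame of supply_brick between 0.028 and 0.036 m and x of tape_cassette in the frame of note_pad between -0.015 and 0.015 m and y of tape_cassette in the frame of note_pad between 0.1215 and 0.1515 m and z of tape_cassette in the frame of note_pad between -0.004 and 0.004 m and x of dropper_bottle in the frame of note_pad between -0.015 and 0.015 m and y of dropper_bottle in the frame of note_pad between -0.1365 and -0.1065 m and z of dropper_bottle in the frame of note_pad between -0.004 and 0.004 m and x of usb_stick in the frame of disk between -0.012 and 0.012 m and y of usb_stick in the frame of disk between -0.012 and 0.012 m and z of usb_stick in the frame of disk between 0.006 and 0.014 m and angle between the x axis of usb_stick and the x axis of disk, either way round below 0.3 rad and angle between the x axis of supply_brick and the y axis of note_pad, either way round below 0.2 rad and angle between the y axis of adapter and the x axis of supply_brick, either way round below 0.3 rad and angle between the y axis of tape_cassette and the y axis of note_pad, either way round below 0.2 rad and angle between each of supply_brick, adapter, usb_stick, tape_cassette, dropper_bottle's own z axis and vertical below 0.1 rad and linear speed of each of supply_brick, adapter, usb_stick, tape_cassette, dropper_bottle below 0.02 m/s); the robot touches nothing.
It fails at once if the pocket lens is shifted by more than 3 cm (distance of pocket_lens from where it was at the start of the episode above 0.03 m).
It fails at once if the tape roll is shifted by more than 3 cm (distance of tape_roll from where it was at the start of the episode above 0.03 m).
It also fails if it takes over 128 s, if anything falls off the work surface, if the arm or the gripper's body presses on something with over 40 N, if the wrist force passes 120 N, or if a joint passes its speed limit or range.

### The arm

A 7-joint arm with a two-finger parallel gripper is mounted at the origin on a cart in front of the work surface, level with it; the furniture and walls round the work are solid. World frame = base frame: x ahead of the robot, y to its left, z up, the work surface at z = 0. Lengths are in m, angles in rad, forces in N, time in s.
With the tool pointing down it reaches from about 0.425 to 0.8 m from the base axis. Payload 8.3 kg.
Tool frame: the origin (TCP) lies at the very end of the fingers, on their centre line; the grasp point (between the pads) lies 19 mm behind it; z points along the fingers, y is the line along which they close (so a half turn about z gives the same grasp; the last joint's range is limited). The gripper opens to 85 mm and grips with 20 to 120 N. Pads are 22 mm wide; open, the fingers measure 114 mm over their backs; the gripper's body (76 mm by 85 mm) begins 54 mm behind the grasp point. The pads swing forward as they close: fully open they stand 13 mm farther back than shut.
Start: joints at [-1.34, 0.383, 0.016, 1.37, -0.006, 1.388, -0.046], TCP at [0.181, 0.598, 0.231] pointing down, gripper open.
Joint ranges: [-2.95, 2.95], [-0.25, 2.06], [-1.52, 1.56], [0.18, 2.33], [-1.44, 4.58], [0.02, 2.06], [-3.01, 3.01]. Speed limits (rad/s): [2.39, 2.39, 3.01, 3.01, 3.14, 3.14, 3.14].

### API

Orientations are given as a rotation vector (axis times angle).
In Python, from rig import readout, camera, job, recognise gives the robot as it stands.
- The arm moves only by the tool drive_tool, never from a script. Its arguments are lists of equal length, an entry for each row: "hand": the gripper's target within -1 to 1 (fully open at 1, half-way at 0, shut at -1); "slide": the shift along the world's x, y, z in mm, a list of three; "rotation": the turn, a rotation vector about the world's x, y, z in degrees, a list of three. In form: {"hand": [hand, ...], "slide": [[tx, ty, tz], ...], "rotation": [[ax, ay, az], ...]}. A call has 1 to 20 rows; each row is the pose to reach, as a shift and turn from the pose commanded when the call began; what a row does not reach only later rows make up. A row lasts 1/8 s, in which the tool goes at most 62.5 mm and 10.7 degrees, less where a joint would pass 70% of its speed; a pose out of reach is approached as far as the arm can. A call with a gripper value outside its range is refused whole. The fingers move at their own pace and stop on an object; "force" is the grip in N (left out, the last holds). Time passes only in rows, so rows that repeat a pose let the fingers close. It gives the time, the measured TCP pose, the force, the opening and the grip force at its end, in the units of the state.
- readout.sense(): the state, without advancing time (a new reading comes with each control period).
- camera(name): name is "scene" or "top"; returns a dict with "pixels" (480x640x3 uint8, blue, green, red), "camera_matrix" (3x3 intrinsics, pixels), "rvec" (rotation vector, rad) and "tvec" (3), from world to camera coordinates, as OpenCV has them. Camera axes: x right, y down, z forward; pixel columns grow to the right and rows downward; lengths in m; the calibration is good to about 2 mm. A picture is of the moment at which its call begins. There is no depth.
- job.hand_in(): hands the job in; it is judged then, once.
Trained networks look in a picture, given as the dict that the camera call returned (one of the last four; its "shot" number tells which), for a name from the list of things; names that differ only in an ending like _2 or _b are one class to them, and where a whole thing is asked for, a point or a joint stands for the part that bears it (a point fixed in the world has none). Each returns a list of dicts, best first, with "confidence" (0 to 1); they miss things now and then, are a little off and sometimes report something else, mostly with a low value. They report only what shows in the picture. A call takes as long as a camera call. They do not tell look-alikes from the thing itself.
- recognise(picture, label): "point" ([x, y, z] in m, in world coordinates, good to about 4 mm: the middle of the surface that is visible of it).
The state is a dict: "time": time; "joint_pos": joint angles; "joint_vel": joint speeds; "joint_efforts": joint torques, N m; "tool_pos": TCP position; "ee_rot": TCP orientation; "contact_force": force on the tool from outside, world axes, zero at the start; "wrist_torque": the same for the moment, N m; "grip_width": finger opening in m; "grasp_force": force on a finger pad.
Only numpy, scipy, OpenCV 4.12 (cv2) and the standard library are available. Lean on these libraries where they do the work, as an engineer would, in place of code of your own. Each camera call takes 0.05 s, during which the arm holds its last target. There are 200 camera calls.

## Working session

There is one attempt and no reset: what is moved stays moved. The work goes in short steps, Python scripts to look and compute and a tool call to move; the robot and the scene stay as the last step left them, time stands still between calls to the robot, and variables do not carry over. Pictures are saved under pics/ and viewed, at most 14 in all, crops included, and the job is handed in when it is done.

Besides the shell and the picture viewer there is one more tool, called as name(argument=value, ...) on one line, values as JSON. drive_tool: Moves the arm, as the interface text tells. Its arguments: {"type":"object","properties":{"hand":{"type":"array","items":{"type":"number"}},"slide":{"type":"array","items":{"type":"array","items":{"type":"number"}}},"rotation":{"type":"array","items":{"type":"array","items":{"type":"number"}}},"force":{"type":"number"}},"required":["hand","slide","rotation"]}

```bash
mkdir -p pics
cat > h.py <<'E'
import cv2,numpy as np
from rig import readout,camera,job,recognise
def ray(c,uv,z):
    R,_=cv2.Rodrigues(np.array(c["rvec"],float));t=np.array(c["tvec"],float).ravel()
    d=R.T@np.linalg.inv(np.array(c["camera_matrix"]))@np.array([uv[0],uv[1],1.0]);o=-R.T@t
    return o+d*(z-o[2])/d[2]
def px(c,p):
    return cv2.projectPoints(np.array([p],float),np.array(c["rvec"],float),np.array(c["tvec"],float),np.array(c["camera_matrix"],float),None)[0].ravel()
E
python3 - <<'E'
from h import *
for n in("top","scene"):
    c=camera(n);cv2.imwrite(f"pics/{n}0.png",c["pixels"])
    R,_=cv2.Rodrigues(np.array(c["rvec"],float));print(n,-R.T@np.array(c["tvec"]).ravel())
    for l in "note_pad disk supply_brick adapter usb_stick tape_cassette dropper_bottle pocket_lens tape_roll".split():
        for r in recognise(c,l)[:3]: print(l,np.round(r["point"],3),round(r["confidence"],2),px(c,r["point"]).round())
s=readout.sense();print(s["time"],s["tool_pos"],s["ee_rot"],s["grip_width"])
E
```

```text
top [ 0.44500448 -0.08077739  1.28099841]
note_pad [0.476 0.214 0.01 ] 0.7 [207. 286.]
note_pad [ 0.489 -0.122  0.008] 0.69 [337. 278.]
disk [0.474 0.217 0.008] 0.87 [206. 286.]
supply_brick [0.65  0.214 0.033] 0.84 [205. 217.]
tape_cassette [ 0.449 -0.363  0.02 ] 0.73 [433. 292.]
dropper_bottle [ 0.627 -0.161  0.068] 0.75 [352. 221.]
dropper_bottle [ 0.636 -0.237  0.066] 0.73 [383. 217.]
dropper_bottle [ 0.668 -0.067  0.068] 0.53 [314. 205.]
pocket_lens [0.593 0.419 0.018] 0.73 [127. 242.]
tape_roll [ 0.545 -0.523  0.027] 0.56 [496. 252.]
scene [-0.09817483 -0.78239064  0.67631649]
note_pad [ 0.481 -0.132  0.012] 0.7 [307. 267.]
disk [0.477 0.204 0.009] 0.74 [231. 217.]
supply_brick [0.63  0.205 0.024] 0.79 [271. 197.]
usb_stick [ 0.613 -0.349  0.006] 0.5 [408. 288.]
usb_stick [0.59  0.41  0.009] 0.37 [225. 183.]
tape_cassette [ 0.438 -0.374  0.015] 0.9 [368. 326.]
tape_cassette [0.587 0.412 0.008] 0.67 [224. 183.]
dropper_bottle [ 0.606 -0.104  0.052] 0.84 [335. 231.]
dropper_bottle [ 0.626 -0.174  0.05 ] 0.79 [359. 240.]
dropper_bottle [ 0.672 -0.08   0.059] 0.75 [346. 217.]
pocket_lens [0.479 0.205 0.009] 0.74 [231. 217.]
pocket_lens [0.586 0.412 0.011] 0.47 [224. 182.]
tape_roll [ 0.539 -0.525  0.02 ] 0.67 [457. 341.]
1.0 [0.18096475 0.59821338 0.23128137] [-4.59769391e-01 -3.10771268e+00  7.25596266e-05] 0.085501306016674
```

Run:
```python
import cv2
a=cv2.imread("pics/top0.png")[170:320,90:540]
cv2.imwrite("pics/top0c.png",cv2.resize(a,(800,267),interpolation=cv2.INTER_CUBIC))
b=cv2.imread("pics/scene0.png")
cv2.imwrite("pics/scene0c.png",cv2.resize(b[150:390,190:510],(800,600),interpolation=cv2.INTER_CUBIC))
```

```text
(no output)
```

View pics/top0c.png

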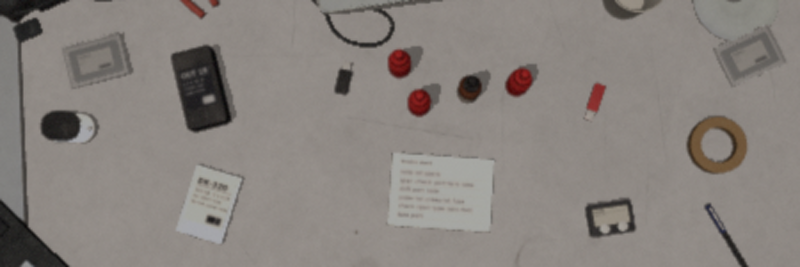

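View pics/scene0c.png

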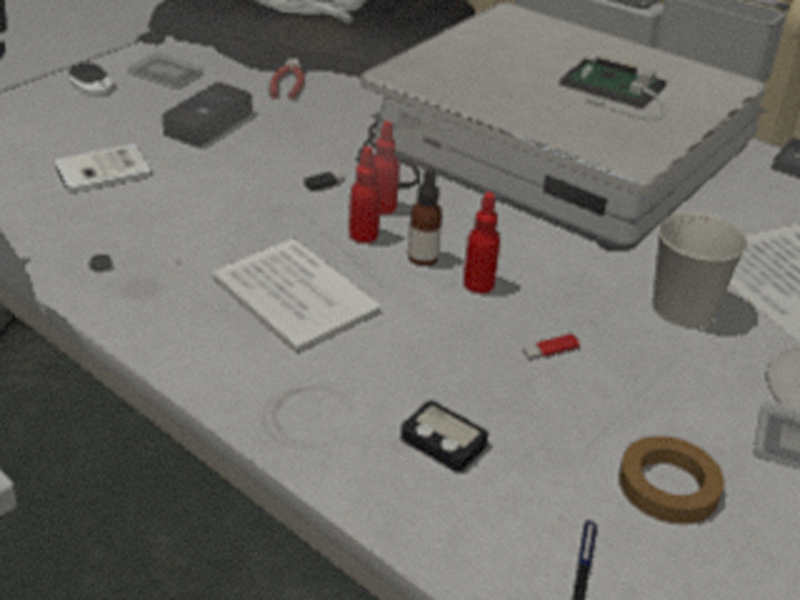

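The top view shows four bottle-shaped things, in full-image pixels: three red ones at (314,205), (326,227) and (382,215), and a brown one with a black top at (354,220). The brown one fits the description. The pad is at (338,278), the disk at (207,284), the brick at (203,219), the adapter at (283,214), the stick at (425,227) and the cassette at (433,292).

Next I'll measure the poses and make enlarged crops.

```bash
cat >> h.py <<'E'
from scipy.optimize import minimize
def hull(c,x,y,yaw,lx,ly,z0,z1):
    P=[[x+np.cos(yaw)*a-np.sin(yaw)*b,y+np.sin(yaw)*a+np.cos(yaw)*b,z] for a in(-lx/2,lx/2) for b in(-ly/2,ly/2) for z in(z0,z1)]
    q=np.array([px(c,p) for p in P],np.float32);return cv2.convexHull(q)
def fit(c,mask,x0,lx,ly,z0,z1):
    S=8;ys,xs=np.nonzero(mask);ox,oy=xs.min()-8,ys.min()-8;w,h=int(np.ptp(xs))+17,int(np.ptp(ys))+17
    m=cv2.resize(mask[oy:oy+h,ox:ox+w].astype(np.float32),(w*S,h*S),interpolation=cv2.INTER_LINEAR)>.5
    def f(p):
        q=(hull(c,*p,lx,ly,z0,z1).reshape(-1,2)-[ox,oy]+.5)*S
        k=np.zeros(m.shape,np.uint8);cv2.fillConvexPoly(k,np.round(q).astype(np.int32),1);k=k>0
        return 1-(k&m).sum()/(k|m).sum()
    best=min((minimize(f,[x0[0],x0[1],a],method="Nelder-Mead",options=dict(initial_simplex=[[x0[0],x0[1],a],[x0[0]+.02,x0[1],a],[x0[0],x0[1]+.02,a],[x0[0],x0[1],a+.4]],xatol=2e-4,fatol=1e-4)) for a in np.arange(0,np.pi,np.pi/6)),key=lambda r:r.fun)
    return best.x,best.fun
def comp(mask,uv,r=0):
    mask=cv2.morphologyEx(mask.astype(np.uint8),cv2.MORPH_CLOSE,np.ones((5,5)))
    n,l=cv2.connectedComponents(mask);u,v=map(int,uv)
    w=l[v-3:v+4,u-3:u+4].ravel();w=w[w>0]
    m=(l==np.bincount(w).argmax()).astype(np.uint8)
    cs,_=cv2.findContours(m,cv2.RETR_EXTERNAL,cv2.CHAIN_APPROX_NONE);cv2.drawContours(m,cs,-1,1,-1);return m
E
python3 - <<'E'
from h import *
c=camera("top");I=cv2.GaussianBlur(c["pixels"],(3,3),0).astype(int);g=I.mean(2);red=I[...,2]-I[...,1]
cv2.imwrite("pics/top1.png",c["pixels"])
T=np.median(g[240:260,250:420]);print("table",T)
for n,uv,mk,lx,ly,z0,z1 in [("pad",(338,278),g>T+18,.106,.149,0,.009),("disk",(207,284),g>T+18,.1,.07,0,.01),("brick",(203,219),g<T-35,.118,.062,0,.032),
  ("adapter",(283,214),g<T-30,.019,.036,0,.011),("usb",(425,227),red>25,.017,.042,0,.008),("cass",(433,292),(g<T-25),.046,.064,0,.018)]:
    m=comp(mk,uv);x,e=fit(c,m,ray(c,uv,z1)[:2],lx,ly,z0,z1)
    r=cv2.minAreaRect(np.argwhere(m)[:,::-1].astype(np.float32));print(n,x.round(4),round(e,3),m.sum(),np.round(r[1],1))
for uv in[(314,205),(326,227),(354,220),(382,215)]:print(ray(c,uv,.1).round(3))
a=c["pixels"]
def big(x,y,s=14):return cv2.resize(a[y-s:y+s,x-s:x+s],(260,260),interpolation=cv2.INTER_CUBIC)
cv2.imwrite("pics/crops.png",np.hstack([big(283,214),big(354,220,20),big(425,227)]))
print(px(c,[.5,0,0]),px(c,[.5,.1,0]))
E
```

```text
table 138.66666666666666
pad [ 0.4906 -0.1216 -0.0976] 0.105 2159 [55.7 39.3]
disk [0.4808 0.2155 2.8487] 0.146 937 [25.3 37.6]
brick [0.6475 0.2208 0.2232] 0.063 1280 [47.  28.2]
adapter [0.6545 0.0164 1.2813] 0.118 125 [ 8.7 14.5]
usb [ 0.6235 -0.3526  1.196 ] 0.081 121 [ 7.3 16.4]
cass [ 0.4478 -0.3638  3.2907] 0.087 539 [20.1 27.1]
[ 0.663 -0.067  0.1  ]
[ 0.609 -0.095  0.1  ]
[ 0.624 -0.162  0.1  ]
[ 0.635 -0.23   0.1  ]
[290.04752545 274.69855262] [251.45903281 275.52548432]
```

View pics/crops.png

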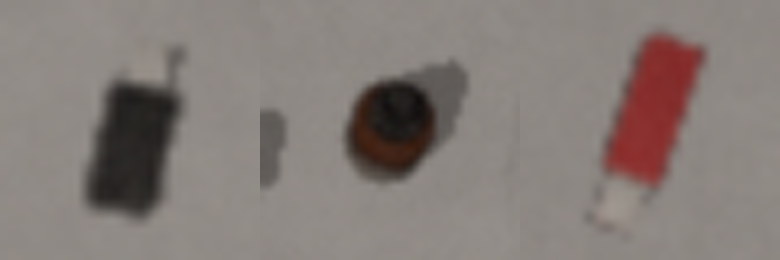

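The middle crop confirms it: the brown bottle with the black top is at top pixel (354,220). The adapter's plug is at its far (+x) end, and the stick's plug is at its near end. Next I'll overlay the fits on both views.

```bash
cat > ov.py <<'E'
from h import *
def ov(O,name,n2):
    out=[]
    for cam,(a,b,c_,d) in(("top",(180,310,180,450)),("scene",(160,350,200,440))):
        c=camera(cam);k=4;I=cv2.resize(c["pixels"],None,fx=k,fy=k,interpolation=cv2.INTER_CUBIC)
        for (x,y,w,lx,ly,z0,z1) in O:
            for z in(z0,z1):
                q=((hull(c,x,y,w,lx,ly,z,z).reshape(-1,2)+.5)*k).astype(np.int32)
                cv2.polylines(I,[q],True,(0,255,0) if z==z1 else (255,255,0),1)
        J=I[a*k:b*k,c_*k:d*k];J=cv2.resize(J,(800,int(J.shape[0]*800/J.shape[1])),interpolation=cv2.INTER_AREA);out.append(J)
        cv2.imwrite(f"pics/{name}_{cam}.png",J[:600])
E
python3 - <<'E'
from ov import *
c=camera("top")
print("bottle top",ray(c,(356,213.8),.112),"adapter",ray(c,(283.2,215.8),.006),"usb",ray(c,(423.9,227.1),.006),"pad",ray(c,(338.1,277.4),.009))
u=ray(c,(423.9,227.1),.006);t=ray(c,(356,213.8),.112)
ov([(.4906,-.1216,-.085,.106,.149,0,.009),(.4808,.2155,-.293,.1,.07,0,.01),(.6475,.2208,.223,.118,.062,0,.032),(.6545,.0164,-.2,.036,.019,0,.011),
(u[0],u[1],-.33,.056,.017,0,.008),(.4478,-.3638,.149,.046,.064,0,.018),(t[0],t[1],0,.033,.033,0,.08)],"o",0)
E
```

```text
bottle top [ 0.63704285 -0.16684969  0.112     ] adapter [0.65352841 0.01509547 0.006     ] usb [ 0.6155598  -0.34943007  0.006     ] pad [ 0.49005521 -0.12375574  0.009     ]
```

View pics/o_top.png

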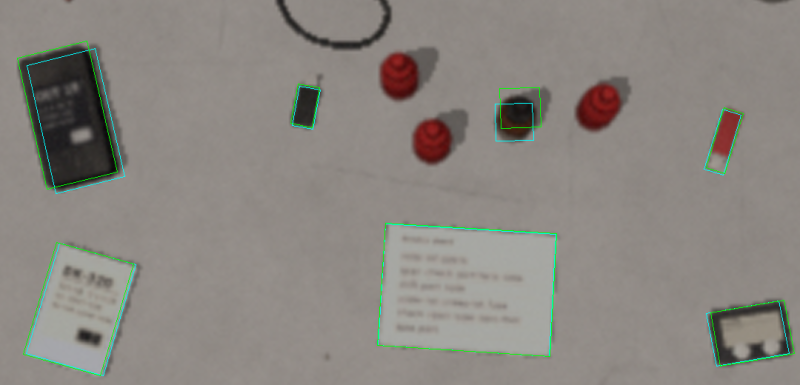

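View pics/o_scene.png

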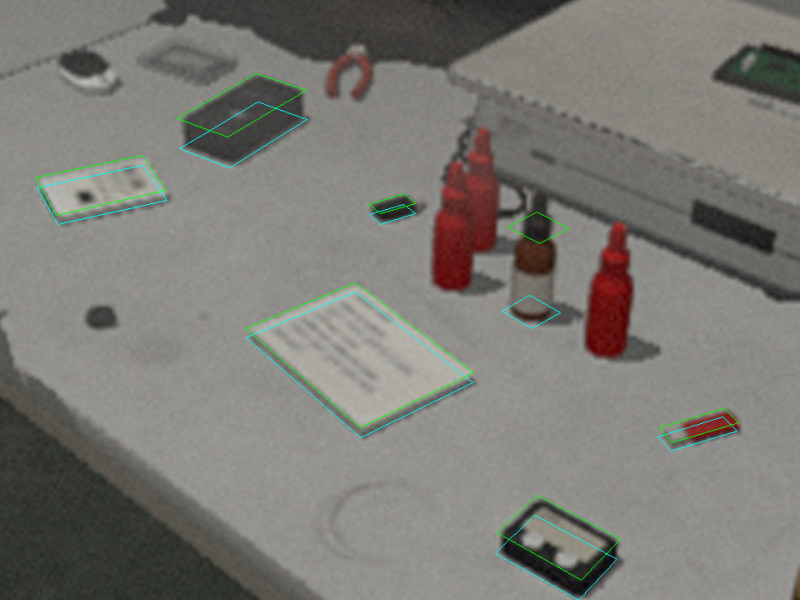

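The fits agree with both views: green and cyan outlines lie on the pad, disk, brick, adapter, stick and cassette, and the bottle's base is about right. I'll start with the brick.

drive_tool(hand=[1,1,1,1,1,1,1,1,1,1,1,1,1], slide=[[47,-38,0],[94,-76,0],[141,-114,0],[188,-152,0],[235,-190,0],[282,-228,-20],[329,-266,-40],[376,-304,-60],[423,-342,-90],[466,-377,-120],[466,-377,-131],[466,-377,-131],[466,-377,-131]], rotation=[[0,0,3],[0,0,6],[0,0,9],[0,0,12],[0,0,15],[0,0,18],[0,0,21],[0,0,24],[0,0,27],[0,0,29.6],[0,0,29.6],[0,0,29.6],[0,0,29.6]], force=60)

```text
time: 2.82
tool_pos: [0.6464, 0.2236, 0.1014]
ee_rot: [-0.353, 3.121, 0.002]
contact_force: [-0.1, 0.5, 0.4]
grip_width: 0.0853
grasp_force: 0.0
```

drive_tool(hand=[1,1,1,1,1,-1,-1,-1,-1,-1,-1], slide=[[0,-1,-35],[0,-1,-65],[0,-1,-85],[0,-1,-98],[0,-1,-98],[0,-1,-98],[0,-1,-98],[0,-1,-98],[0,-1,-98],[0,-1,-98],[0,-1,-98]], rotation=[[0,0,0],[0,0,0],[0,0,0],[0,0,0],[0,0,0],[0,0,0],[0,0,0],[0,0,0],[0,0,0],[0,0,0],[0,0,0]])

```text
time: 4.2
tool_pos: [0.6481, 0.2209, 0.0041]
ee_rot: [-0.349, 3.119, 0.002]
contact_force: [0.3, 1.1, 5.6]
grip_width: 0.0608
grasp_force: 68.1
```

drive_tool(hand=[-1,-1,-1,-1,-1,-1,-1,-1,-1,-1,-1,-1,-1,-1,-1,-1,-1], slide=[[0,0,30],[0,0,65],[-10,-22,70],[-28,-62,70],[-46,-100,70],[-64,-140,70],[-82,-180,70],[-100,-218,70],[-118,-258,70],[-136,-297,70],[-150,-328,70],[-157,-342,70],[-157,-342,70],[-157,-342,50],[-157,-342,32],[-157,-342,22],[-157,-342,22]], rotation=[[0,0,0],[0,0,0],[0,0,-10],[0,0,-20],[0,0,-30],[0,0,-40],[0,0,-50],[0,0,-60],[0,0,-70],[0,0,-80],[0,0,-90],[0,0,-100],[0,0,-107.8],[0,0,-107.8],[0,0,-107.8],[0,0,-107.8],[0,0,-107.8]])

```text
time: 6.32
tool_pos: [0.4892, -0.1217, 0.0235]
ee_rot: [-2.316, -2.121, 0.002]
contact_force: [0.5, -1.0, -4.8]
grip_width: 0.0608
grasp_force: 66.9
```

drive_tool(hand=[-1,-1,-1,1,1,1,1,1,1,1], slide=[[1,0,-6],[1,0,-10],[1,0,-10],[1,0,-10],[1,0,-10],[1,0,-10],[1,0,-10],[1,0,20],[1,0,60],[1,0,100]], rotation=[[0,0,0],[0,0,0],[0,0,0],[0,0,0],[0,0,0],[0,0,0],[0,0,0],[0,0,0],[0,0,0],[0,0,0]])

```text
time: 7.58
tool_pos: [0.4907, -0.1218, 0.1254]
ee_rot: [-2.317, -2.121, 0.001]
contact_force: [1.1, -0.3, 0.6]
grip_width: 0.0857
grasp_force: 0.0
```

drive_tool(hand=[1,0,0,0,0,0,0,0,0,0,0,0,0], slide=[[0,20,30],[0,60,30],[0,100,30],[20,137,30],[60,137,30],[100,137,20],[140,137,0],[163,137,-20],[163,137,-40],[163,137,-60],[163,137,-75],[163,137,-75],[163,137,-75]], rotation=[[0,0,10],[0,0,20],[0,0,30],[0,0,40],[0,0,50],[0,0,60],[0,0,70],[0,0,80],[0,0,83.6],[0,0,83.6],[0,0,83.6],[0,0,83.6],[0,0,83.6]])

```text
time: 9.2
tool_pos: [0.6544, 0.0153, 0.0502]
ee_rot: [0.313, 3.125, 0.0]
contact_force: [-0.9, 0.6, 0.8]
grip_width: 0.0428
grasp_force: 0.0
```

Run:
```python
from h import *
c=camera("scene");u=px(c,[.654,.016,0]).astype(int);print(u);a=c["pixels"][u[1]-45:u[1]+25,u[0]-45:u[0]+45]
t=camera("top");v=px(t,[.5,-.05,0]).astype(int);b=t["pixels"][190:320,250:400]
cv2.imwrite("pics/s2.png",np.hstack([cv2.resize(a,(400,311),interpolation=2),cv2.resize(b,(359,311),interpolation=2)]))
```

```text
[317 223]
```

View pics/s2.png

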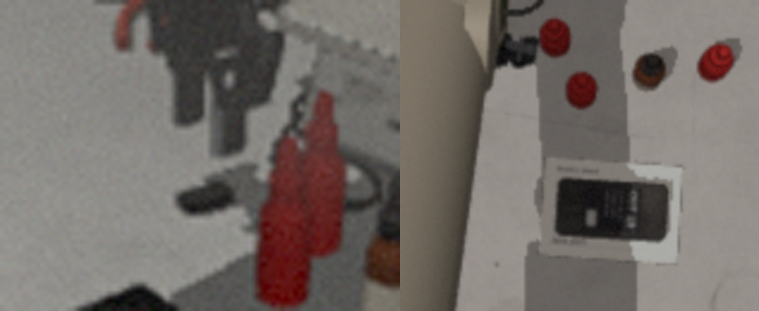

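The picture shows the brick centred lengthwise on the pad, the fingers above the adapter, and the red bottles clear.

drive_tool(hand=[0,0,0,-1,-1,-1,-1,-1,-1,-1], slide=[[0,0,-25],[0,0,-46],[0,0,-46],[0,0,-46],[0,0,-46],[0,0,-46],[0,0,-46],[0,0,-46],[0,0,0],[0,0,40]], rotation=[[0,0,0],[0,0,0],[0,0,0],[0,0,0],[0,0,0],[0,0,0],[0,0,0],[0,0,0],[0,0,0],[0,0,0]], force=30)

```text
time: 10.55
tool_pos: [0.6536, 0.0152, 0.0901]
ee_rot: [-0.313, -3.125, 0.001]
contact_force: [1.1, -0.3, -0.9]
grip_width: 0.0179
grasp_force: 31.6
```

drive_tool(hand=[-1,-1,-1,-1,-1,-1,-1,-1,-1,-1,-1,-1,-1,-1], slide=[[-30,0,40],[-70,0,50],[-110,0,50],[-145,0,50],[-163,-20,50],[-163,-55,50],[-163,-90,50],[-163,-120,40],[-163,-131,15],[-163,-131,-10],[-163,-131,-25],[-163,-131,-35],[-163,-131,-35],[-163,-131,-35]], rotation=[[0,0,-5],[0,0,-15],[0,0,-25],[0,0,-35],[0,0,-45],[0,0,-55],[0,0,-65],[0,0,-75],[0,0,-83.6],[0,0,-83.6],[0,0,-83.6],[0,0,-83.6],[0,0,-83.6],[0,0,-83.6]])

```text
time: 12.3
tool_pos: [0.4915, -0.1158, 0.055]
ee_rot: [2.316, 2.122, 0.001]
contact_force: [-0.0, -0.0, 0.6]
grip_width: 0.0175
grasp_force: 31.6
```

Run:
```python
from h import *
c=camera("scene");u=px(c,[.49,-.12,.05]).astype(int);a=c["pixels"][u[1]-45:u[1]+35,u[0]-50:u[0]+50]
cv2.imwrite("pics/s3.png",cv2.resize(a,(500,400),interpolation=2))
```

```text
(no output)
```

View pics/s3.png

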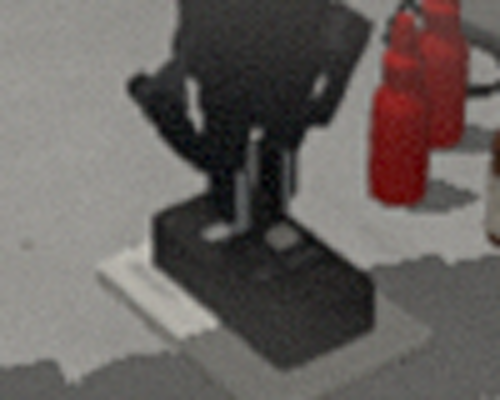

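The adapter hangs over the brick, though it's dark and hard to make out. I'll lower and release it.

drive_tool(hand=[-1,-1,-1,0,0,0,0,0,0,0], slide=[[0,0,-5],[0,0,-10],[0,0,-10],[0,0,-10],[0,0,-10],[0,0,-10],[0,0,10],[0,0,50],[0,0,90],[0,0,105]], rotation=[[0,0,0],[0,0,0],[0,0,0],[0,0,0],[0,0,0],[0,0,0],[0,0,0],[0,0,0],[0,0,0],[0,0,0]])

```text
time: 13.6
tool_pos: [0.4919, -0.1161, 0.1614]
ee_rot: [2.316, 2.12, 0.004]
contact_force: [-0.0, 0.1, -0.6]
grip_width: 0.0424
grasp_force: 0.0
```

drive_tool(hand=[1,1,1,1,1,1,1,1,1,1,1,1,-1,-1,-1,-1,-1,-1,-1], slide=[[-8,-45,0],[-16,-95,0],[-26,-145,0],[-36,-195,0],[-44,-235,0],[-44,-248,-30],[-44,-248,-70],[-44,-248,-105],[-44,-248,-130],[-44,-248,-148],[-44,-248,-158],[-44,-248,-158],[-44,-248,-158],[-44,-248,-158],[-44,-248,-158],[-44,-248,-158],[-44,-248,-158],[-44,-248,-158],[-44,-248,-130]], rotation=[[0,0,4],[0,0,8],[0,0,13.5],[0,0,13.5],[0,0,13.5],[0,0,13.5],[0,0,13.5],[0,0,13.5],[0,0,13.5],[0,0,13.5],[0,0,13.5],[0,0,13.5],[0,0,13.5],[0,0,13.5],[0,0,13.5],[0,0,13.5],[0,0,13.5],[0,0,13.5],[0,0,13.5]], force=40)

```text
time: 15.98
tool_pos: [0.4459, -0.3626, 0.0281]
ee_rot: [-2.049, -2.377, 0.001]
contact_force: [0.9, -1.5, 0.6]
grip_width: 0.0449
grasp_force: 41.2
```

Run:
```python
from h import *
c=camera("scene");cv2.imwrite("pics/s4.png",cv2.resize(c["pixels"][180:380,260:460],(600,600),interpolation=2))
```

```text
(no output)
```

View pics/s4.png

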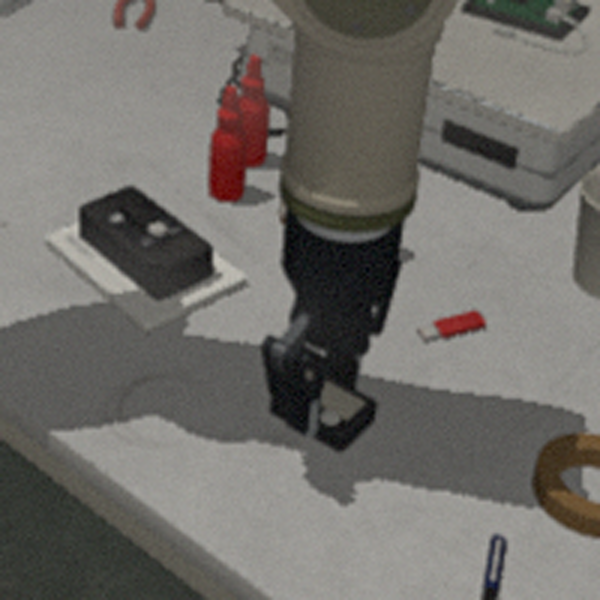

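drive_tool(hand=[-1,-1,-1,-1,-1,-1,-1,-1,-1,-1,-1,-1,-1,-1,-1,-1,-1,-1,-1], slide=[[0,0,50],[0,0,100],[5,20,125],[10,65,125],[18,115,125],[25,165,125],[32,215,125],[40,265,125],[47,315,125],[54,360,125],[56,378,100],[56,378,60],[56,378,30],[56,378,5],[56,378,-12],[56,378,-20],[56,378,-24],[56,378,-26],[56,378,-26]], rotation=[[0,0,0],[0,0,0],[0,0,-3],[0,0,-6],[0,0,-9],[0,0,-12],[0,0,-13.5],[0,0,-13.5],[0,0,-13.5],[0,0,-13.5],[0,0,-13.5],[0,0,-13.5],[0,0,-13.5],[0,0,-13.5],[0,0,-13.5],[0,0,-13.5],[0,0,-13.5],[0,0,-13.5],[0,0,-13.5]])

```text
time: 18.4
tool_pos: [0.5033, 0.0143, 0.0037]
ee_rot: [2.317, 2.122, 0.001]
contact_force: [0.1, 0.2, -0.1]
grip_width: 0.0447
grasp_force: 41.2
```

drive_tool(hand=[-1,-1,1,1,1,1,1,1,1,1,1], slide=[[0,0,-2],[0,0,-2],[0,0,-2],[0,0,-2],[0,0,-2],[0,0,-2],[0,0,20],[0,0,60],[0,0,110],[0,0,160],[0,0,180]], rotation=[[0,0,0],[0,0,0],[0,0,0],[0,0,0],[0,0,0],[0,0,0],[0,0,0],[0,0,0],[0,0,0],[0,0,0],[0,0,0]])

```text
time: 19.77
tool_pos: [0.5042, 0.0141, 0.1863]
ee_rot: [2.316, 2.12, 0.006]
contact_force: [-0.6, -1.1, -0.7]
grip_width: 0.0852
grasp_force: 0.0
```

drive_tool(hand=[1,1,1,1,1,1,1,1,1,1,1,1,-1,-1,-1,-1,-1,-1,-1], slide=[[20,-35,15],[45,-75,15],[75,-115,15],[105,-150,15],[133,-181,15],[133,-181,15],[133,-181,-20],[133,-181,-60],[133,-181,-95],[133,-181,-120],[133,-181,-131],[133,-181,-131],[133,-181,-131],[133,-181,-131],[133,-181,-131],[133,-181,-131],[133,-181,-131],[133,-181,-131],[133,-181,-121]], rotation=[[0,0,0],[0,0,0],[0,0,0],[0,0,0],[0,0,0],[0,0,0],[0,0,0],[0,0,0],[0,0,0],[0,0,0],[0,0,0],[0,0,0],[0,0,0],[0,0,0],[0,0,0],[0,0,0],[0,0,0],[0,0,0],[0,0,0]], force=40)

```text
time: 22.15
tool_pos: [0.6353, -0.1665, 0.0618]
ee_rot: [-2.316, -2.121, 0.002]
contact_force: [-0.2, -0.0, -0.1]
grip_width: 0.0321
grasp_force: 39.5
```

Run:
```python
from h import *
c=camera("scene");cv2.imwrite("pics/s5.png",cv2.resize(c["pixels"][160:320,240:440],(750,600),interpolation=2))
```

```text
(no output)
```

View pics/s5.png

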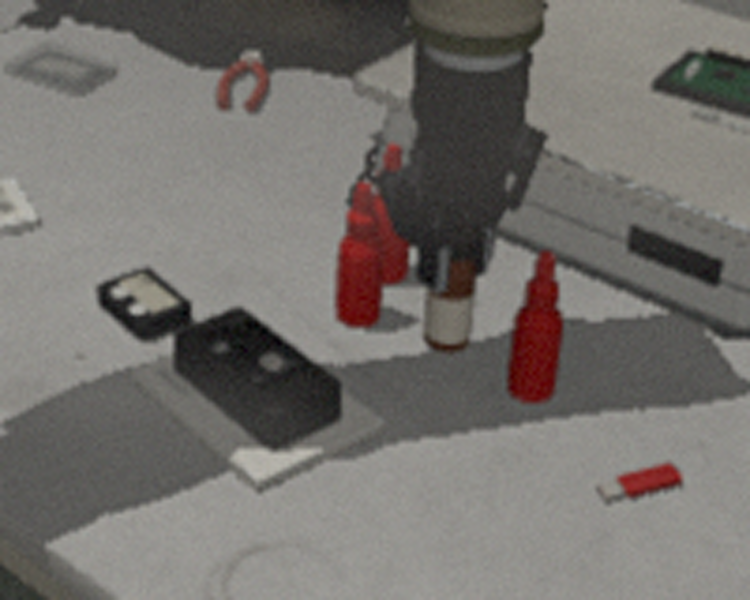

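drive_tool(hand=[-1,-1,-1,-1,-1,-1,-1,-1,-1,-1,-1,-1,-1,-1,-1,-1], slide=[[0,0,20],[0,0,50],[-25,0,60],[-60,0,60],[-95,-10,60],[-125,-35,60],[-150,-60,60],[-155,-76,55],[-155,-76,35],[-155,-76,18],[-155,-76,5],[-155,-76,-3],[-155,-76,-6],[-155,-76,-8],[-155,-76,-9],[-155,-76,-9]], rotation=[[0,0,0],[0,0,0],[0,0,0],[0,0,0],[0,0,0],[0,0,0],[0,0,0],[0,0,0],[0,0,0],[0,0,0],[0,0,0],[0,0,0],[0,0,0],[0,0,0],[0,0,0],[0,0,0]])

```text
time: 24.2
tool_pos: [0.4811, -0.2428, 0.0535]
ee_rot: [2.317, 2.122, 0.0]
contact_force: [0.2, 0.1, -0.9]
grip_width: 0.0319
grasp_force: 39.7
```

drive_tool(hand=[-1,-1,-0.2,0,0.4,0.4,0.4,0.4,0.4,0.4,0.4], slide=[[0,0,-1.5],[0,0,-1.5],[0,0,-1.5],[0,0,-1.5],[0,0,-1.5],[0,0,-1.5],[0,0,20],[0,0,60],[0,0,100],[0,0,130],[0,0,130]], rotation=[[0,0,0],[0,0,0],[0,0,0],[0,0,0],[0,0,0],[0,0,0],[0,0,0],[0,0,0],[0,0,0],[0,0,0],[0,0,0]])

```text
time: 25.58
tool_pos: [0.4822, -0.2436, 0.1856]
ee_rot: [2.314, 2.119, 0.004]
contact_force: [0.1, -0.7, -0.1]
grip_width: 0.0595
grasp_force: 0.0
```

drive_tool(hand=[0.4,0.4,0.2,0,0,0,0,0,0,0,0,0,0], slide=[[10,-25,0],[25,-60,0],[45,-90,0],[75,-107,0],[105,-107,0],[136,-107,-20],[136,-107,-50],[136,-107,-80],[136,-107,-110],[136,-107,-130],[136,-107,-140],[136,-107,-140],[136,-107,-140]], rotation=[[0,0,10],[0,0,20],[0,0,30],[0,0,40],[0,0,50],[0,0,60],[0,0,70],[0,0,76],[0,0,76],[0,0,76],[0,0,76],[0,0,76],[0,0,76]])

```text
time: 27.2
tool_pos: [0.6176, -0.3503, 0.0446]
ee_rot: [0.519, 3.097, -0.001]
contact_force: [-0.5, -0.8, -0.2]
grip_width: 0.0429
grasp_force: 0.0
```

Run:
```python
from h import *
c=camera("scene");u=px(c,[.615,-.35,0]).astype(int);a=c["pixels"][u[1]-50:u[1]+30,u[0]-60:u[0]+60].copy()
t=camera("top");b=t["pixels"][190:320,200:420]
cv2.imwrite("pics/s6.png",np.vstack([cv2.resize(a,(480,320),interpolation=2),cv2.resize(b,(480,280),interpolation=2)]))
```

```text
(no output)
```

View pics/s6.png

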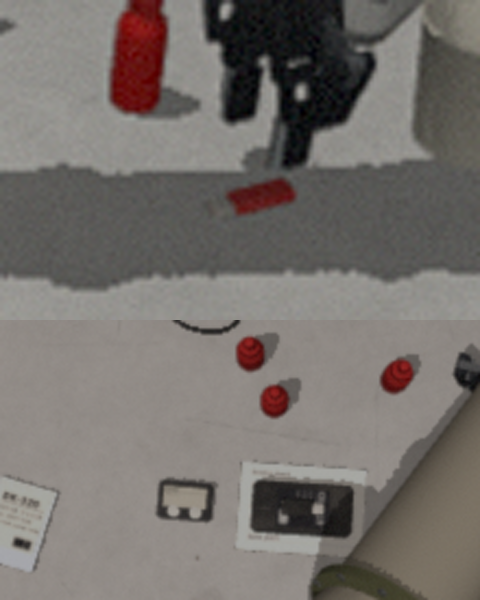

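The stick lies under the fingers. In the top view the adapter's metal plug shows on the brick at about (320,505), the cassette sits to the left of the pad, and the brick is centred.

drive_tool(hand=[0,0,0,0,-1,-1,-1,-1,-1,-1,-1], slide=[[0,0,-25],[0,0,-38],[0,0,-42],[0,0,-42],[0,0,-42],[0,0,-42],[0,0,-42],[0,0,-42],[0,0,-42],[0,0,-20],[0,0,10]], rotation=[[0,0,0],[0,0,0],[0,0,0],[0,0,0],[0,0,0],[0,0,0],[0,0,0],[0,0,0],[0,0,0],[0,0,0],[0,0,0]], force=30)

```text
time: 28.68
tool_pos: [0.6164, -0.3494, 0.0539]
ee_rot: [-0.519, -3.097, -0.001]
contact_force: [0.7, -0.0, -0.5]
grip_width: 0.016
grasp_force: 29.5
```

drive_tool(hand=[-1,-1,-1,-1,-1,-1,-1,-1,-1,-1,-1,-1,-1,-1,-1,-1,-1,-1,-1,-1], slide=[[0,0,45],[0,0,95],[-8,30,130],[-18,75,140],[-29,120,140],[-40,165,140],[-51,210,140],[-62,255,140],[-73,300,140],[-84,345,140],[-95,390,140],[-106,435,140],[-117,480,130],[-128,525,100],[-136,565,65],[-136,565,30],[-136,565,0],[-136,565,-20],[-136,565,-31],[-136,565,-31]], rotation=[[0,0,0],[0,0,0],[0,0,0],[0,0,0],[0,0,0],[0,0,0],[0,0,0],[0,0,0],[0,0,0],[0,0,0],[0,0,0],[0,0,2.3],[0,0,2.3],[0,0,2.3],[0,0,2.3],[0,0,2.3],[0,0,2.3],[0,0,2.3],[0,0,2.3],[0,0,2.3]])

```text
time: 31.18
tool_pos: [0.481, 0.2151, 0.0225]
ee_rot: [-0.457, -3.108, 0.001]
contact_force: [0.1, -0.0, 0.4]
grip_width: 0.0154
grasp_force: 29.5
```

Run:
```python
from h import *
c=camera("scene");u=px(c,[.48,.21,0]).astype(int);a=c["pixels"][u[1]-40:u[1]+25,u[0]-45:u[0]+45].copy()
t=camera("top");b=t["pixels"][190:320,200:420]
cv2.imwrite("pics/s7.png",np.vstack([cv2.resize(a,(400,289),interpolation=2),cv2.resize(b,(400,236),interpolation=2)]))
```

```text
(no output)
```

View pics/s7.png

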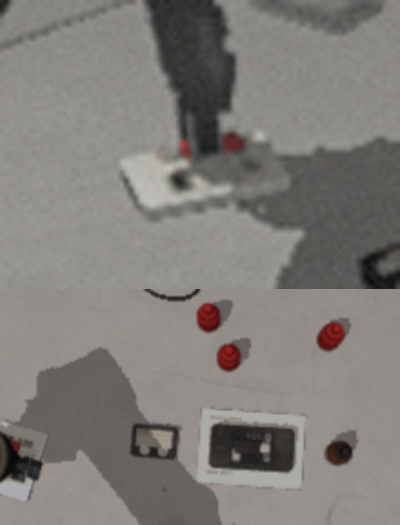

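The stick is over the drive, and the bottle stands to the right of the pad. I'll lower and release the stick.

drive_tool(hand=[-1,-1,-1,0,0,0,0,0,0,0,0,0,0,0], slide=[[0,0,-6],[0,0,-10],[0,0,-10],[0,0,-10],[0,0,-10],[0,0,-10],[0,0,10],[0,0,50],[0,0,100],[0,0,150],[-35,45,190],[-70,90,200],[-105,135,200],[-140,180,200]], rotation=[[0,0,0],[0,0,0],[0,0,0],[0,0,0],[0,0,0],[0,0,0],[0,0,0],[0,0,0],[0,0,0],[0,0,0],[0,0,0],[0,0,0],[0,0,0],[0,0,0]])

```text
time: 33.02
tool_pos: [0.3396, 0.3967, 0.2229]
ee_rot: [0.457, 3.108, 0.002]
contact_force: [1.3, 0.9, -0.6]
grip_width: 0.0429
grasp_force: 0.0
```

Run:
```python
from ov import *
c=.0849
ov([(.4906,-.1216,-.085,.106,.149,0,.009),(.4906,-.1216,-.085,.062,.118,.009,.041),(.4906,-.1216,-.085,.019,.048,.041,.052),(.4808,.2155,-.293,.1,.07,0,.01),(.4808,.2155,-.293,.056,.017,.01,.018),
(.5022,.0144,-.085,.046,.064,0,.018),(.4803,-.2427,-.085,.033,.033,0,.07)],"f",0)
t=camera("top");cv2.imwrite("pics/zoom.png",np.hstack([cv2.resize(t["pixels"][255:305,300:380],(640,400),interpolation=2)]))
```

```text
(no output)
```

View pics/f_top.png

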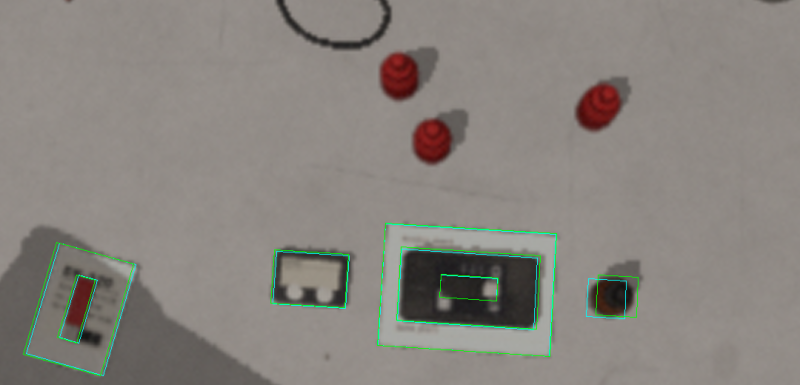

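View pics/f_scene.png

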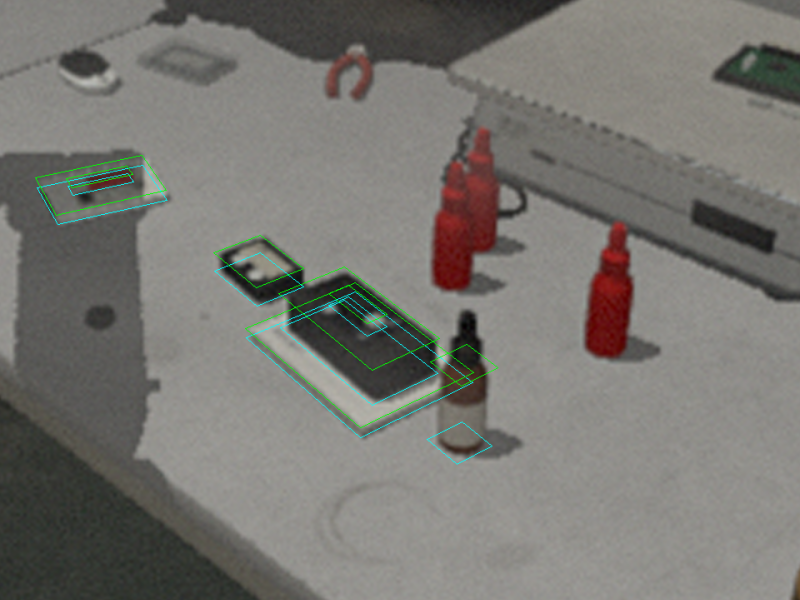

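View pics/zoom.png

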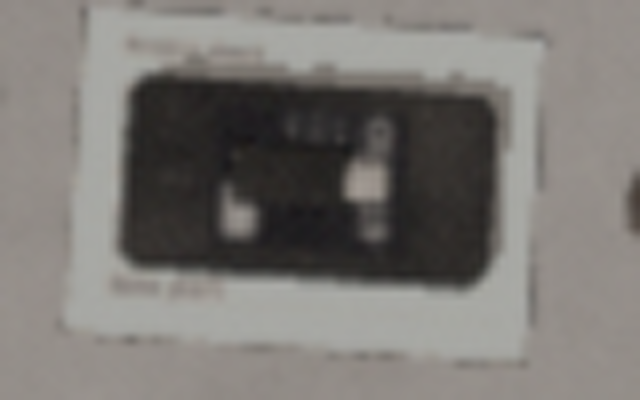

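The overlays show everything at its target. The adapter's body and plug run along the brick's middle, the bottle is upright, the cassette is parallel to the pad, and the stick is on the drive's centre line. Nothing is being touched, so I'm handing the job in.

```bash
python3 -c "
from rig import job;print(job.hand_in())"
```

```text
the job is handed in; nothing more can be done
None
```

I laid out the repair job as asked and handed it in after about 33 s of the 128 s allowed; the final camera check showed every piece at its target, but the hand-in returned no verdict.

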